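Move the air jet to the free air point

TASK

The crystals in the round dish are next to be blown clean, so move the air jet to the free air point beside that dish: hold the release collar of its present coupler in so that the jet lets go, draw the jet out, and push it upright into the free coupler until it locks and stays down by itself. The couplers are delicate: feel your way, never push or pull the jet in them with more than 25 newtons or press on them with more than 35, and leave the dish of crystals where it is.

Things in the scene. Friction and masses are not known exactly. Their poses are not given: they have to be found in the camera images.
- point_a: The air point that holds the jet at the start. Aluminium base 76 x 76 x 26 mm fixed to the worktop, small round gauge on its front (-x) side to 53 mm from the origin, brass elbow at the back to 62 mm. An upright steel one-touch coupler with a dark knurled release collar stands on top, axis along z. Origin: centre of the base's underside, z up. Coupler axis through the origin.
- collar_a (a point): Centre of the top of point_a's release collar: flat ring 46 mm across, round the coupler's 25 mm neck, 87 mm above the base's underside. Sprung: slides straight down up to 9 mm, 2 N to start, 6.5 N at its stop (the neck stays). Pressed 6.5 mm or more it frees the jet, and a sprung valve lifts the jet 10 mm (14 mm once the collar is let up): it then stands loose and draws straight up. Never pull a locked jet.
- point_b: The free air point, built alike. Aluminium base 76 x 76 x 26 mm fixed to the worktop, small round gauge on its front (-x) side to 53 mm from the origin, brass elbow at the back to 62 mm. An upright steel one-touch coupler with a dark knurled release collar stands on top, axis along z. Origin: centre of the base's underside, z up.
- mouth_b (a point): Nominal centre of point_b's collar top, 87 mm above its underside. The coupler is clamped in an oversize hole on a taper thread: its axis really stands 3 to 7 mm off, direction not known, and collar, neck, jaws, bottom up to 6 mm higher or lower; feel for it, give way to side force. Below collar top: funnel 23 mm narrowing to 15.2 mm bore from 1 to 5.4 mm; jaws 26 mm; rigid bottom 43.8 mm.
- jet: The jet: upright brass-and-steel nozzle 82 mm long, 0.06 to 0.13 kg; origin at the tail's lower end, z up. Going in it feels the jaws (5 to 9 N, collar dips by itself), then the valve spring too (to 6 N); the jaws snap into its groove only in the last 1.8 mm before the tail meets the rigid bottom, so it is locked once held on the bottom with 10 to 15 N. A light tug (4 to 8 N) then cannot lift it. Let go, it springs back 1.8 mm; an unlocked one rises some 12 mm.
- jet_grip (a point): Point on the jet's axis in its ribbed brass barrel, 62 mm above the tail's end. Barrel 18 mm in diameter, from 17 mm below to 13 mm above this point, short cone to 20 mm above; steel tail 14 mm in diameter below the barrel, end coned to 7 mm, with a locking groove. Locked in point_a it is 107 mm above that base's underside (20 mm above the collar); the tail is clear of a coupler after 45 mm of lift.
- dish: Shallow clear dish of crystals, 60 mm in diameter, 13 mm high, loose on the worktop about 100 mm beside point_b. Origin: centre of its underside.

How it is judged:
By the outcome, as a careful person would: the job done as asked, in the order asked, and still so for the second after the job is handed in, with the robot touching nothing.
It also fails if it takes over 72 s, if anything falls off the work surface, if the arm or the gripper's body presses on something with over 40 N, if the wrist force passes 120 N, or if a joint passes its speed limit or range.

ROBOT

A 6-joint arm with a two-finger parallel gripper is mounted at the origin on a cart in front of the work surface, level with it; the furniture and walls round the work are solid. World frame = base frame: x ahead of the robot, y to its left, z up, the work surface at z = 0. Lengths are in m, angles in degrees, forces in N, time in s.
With the tool pointing down it reaches from about 0.325 to 0.875 m from the base axis. Payload 4.4 kg.
Tool frame: the origin (TCP) lies at the very end of the fingers, on their centre line; the grasp point (between the pads) lies 19 mm behind it (arm.grip_depth is the z of the grasp point in the tool frame, in m); z points along the fingers, y is the direction in which the jaws open and shut (so a half turn about z gives the same grasp; the last joint's range is limited). The gripper opens to 85 mm and grips with 20 to 120 N. Pads are 22 mm wide; open, the fingers measure 114 mm over their backs; the gripper's body (76 mm by 85 mm) begins 54 mm behind the grasp point. The pads swing forward as they close: fully open they stand 13 mm farther back than shut.
Start: joints at [-75.544, 11.837, 88.321, -0, 79.842, -8.623], TCP at [0.225, -0.529, 0.231] pointing down, gripper open.
Joint ranges: [-156.59, 156.59], [-49.26, 127.26], [12.9, 141.05], [-63.56, 243.56], [4.71, 150.69], [-161.64, 161.64]. Speed limits (degrees/s): [159.86, 159.86, 180, 180, 180, 180].

INTERFACE

Orientations are given as a 3x3 rotation matrix whose columns are the frame's x, y, z axes.
In Python, from station import arm gives the robot as it stands.
- The arm moves only by the tool move_arm, never from a script. Its argument "steps" is a list of rows, each a list of 3 entries, a list of its own where there are three numbers: the opening, from 0 (shut) to 1 (fully open), then the shift along the tool's x, y, z in mm, then the turn about the tool's z in degrees. A call has 1 to 12 rows; each row shifts and turns the commanded pose from where the row before left it, along the tool's axes as they then stand; what a row does not reach is not made up. A row lasts 1/10 s, in which the tool goes at most 50 mm and 8.59 degrees, less where a joint would pass 70% of its speed; a pose out of reach is approached as far as the arm can. A call is refused whole if a number of a shift passes 50 or a number of a turn 8.59, either way. A call with a gripper value outside its range is refused whole. The fingers move at their own pace and stop on an object; the grip force is fixed at half the most. Time passes only in rows, so rows that do not move let the fingers close. It gives the time, the measured TCP pose, the force and the opening at its end, in the units of the state.
- arm.read_state(): the state, without advancing time (a new reading comes with each control period).
- arm.read_camera(name): name is "side" or "top" or "wrist"; returns (picture, depth): 480x640x3 uint8, blue, green, red; 480x640 float32, m along the optical axis (not along the pixel's ray), 0 where there is no reading.
- arm.camera_info(name): a dict with "fx", "fy", "cx", "cy" (pixels), "position" and "rotation" of the camera in the world. Camera axes: x right, y down, z forward; pixel columns grow to the right and rows downward; lengths in m; the calibration is good to about 2 mm. A picture is of the moment at which its call begins: read the wrist's pose just before it. camera_info takes no time and is no camera call; for the wrist camera it gives the pose at the moment of the call.
- arm.close_job(): hands the job in, once; it reports no verdict.
The state is a dict: "clock": time; "qpos": joint angles; "qvel": joint speeds; "joint_torque": joint torques, N m; "eef_pos": TCP position; "ee_rot": TCP orientation; "force": force on the tool from outside, world axes, zero at the start; "torque": the same for the moment, N m; "finger_gap": finger opening in m.
Only numpy, scipy, OpenCV 4.12 (cv2) and the standard library are available. Lean on these libraries where they do the work, as an engineer would, in place of code of your own. Each camera call takes 0.05 s, during which the arm holds its last target.

## Working session

There is one attempt and no reset: what is moved stays moved. The work goes in short steps, Python scripts to look and compute and a tool call to move; the robot and the scene stay as the last step left them, time stands still between calls to the robot, and variables do not carry over. Pictures are saved under pics/ and viewed, and the job is handed in when it is done.

Besides the shell and the picture viewer there is one more tool, called after "Request:" by a JSON object that holds its "name" and its "arguments". move_arm: Moves the arm, as the interface text tells. Its arguments: {"type":"object","properties":{"steps":{"type":"array"}},"required":["steps"]}

```bash
ls; mkdir -p pics
python3 - <<'E'
from station import arm
import cv2,numpy as np
s=arm.read_state();print({k:np.round(v,4).tolist() for k,v in s.items()})
print(arm.grip_depth)
for n in("side","top","wrist"):
    i=arm.camera_info(n);print(n,{k:np.round(v,4).tolist() for k,v in i.items()})
    p,d=arm.read_camera(n);cv2.imwrite(f"pics/{n}0.png",p);np.save(f"pics/{n}0.npy",d)
E
```

```text
pics
{'clock': 0.0, 'qpos': [-75.5428, 11.8862, 88.4071, -0.0011, 79.8424, -8.6234], 'qvel': [0.0191, 0.0621, -0.0446, -0.0848, 0.0613, 0.0243], 'joint_torque': [0.001, -38.3028, -29.16, -0.0002, 0.0105, -0.0], 'eef_pos': [0.2252, -0.5282, 0.2301], 'ee_rot': [[0.92, 0.392, -0.0006], [0.392, -0.92, 0.0023], [0.0003, -0.0023, -1.0]], 'force': [-0.2142, 0.4954, -0.4087], 'torque': [0.0204, 0.0622, 0.0422], 'finger_gap': 0.0856}
-0.0187
side {'fx': 616.9237, 'fy': 616.9237, 'cx': 329.2268, 'cy': 243.1917, 'position': [0.214, 0.7424, 0.5043], 'rotation': [[-0.9401, -0.1688, 0.2962], [-0.34, 0.4003, -0.851], [0.0251, -0.9007, -0.4337]]}
top {'fx': 476.4317, 'fy': 476.4317, 'cx': 311.5528, 'cy': 234.5582, 'position': [0.3274, -0.0323, 0.9378], 'rotation': [[-0.014, -0.9874, 0.1577], [-0.9996, 0.0097, -0.0281], [0.0262, -0.1581, -0.9871]]}
wrist {'fx': 331.7462, 'fy': 331.7462, 'cx': 319.9759, 'cy': 240.4535, 'position': [0.2913, -0.5005, 0.3734], 'rotation': [[0.392, -0.8817, -0.2627], [-0.92, -0.3759, -0.1112], [-0.0007, 0.2853, -0.9584]]}
```

View pics/side0.png

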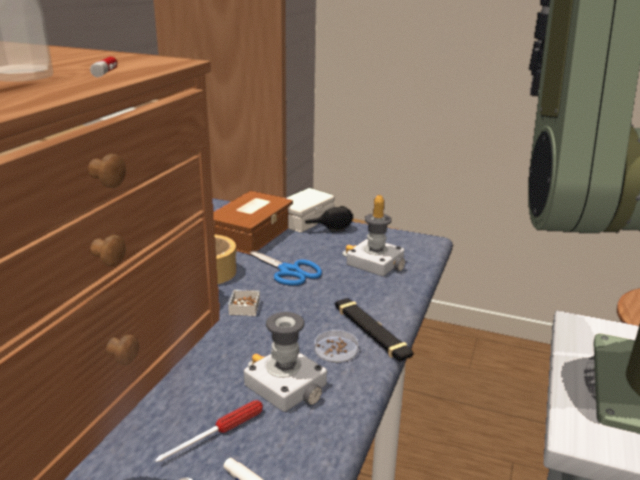

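View pics/top0.png

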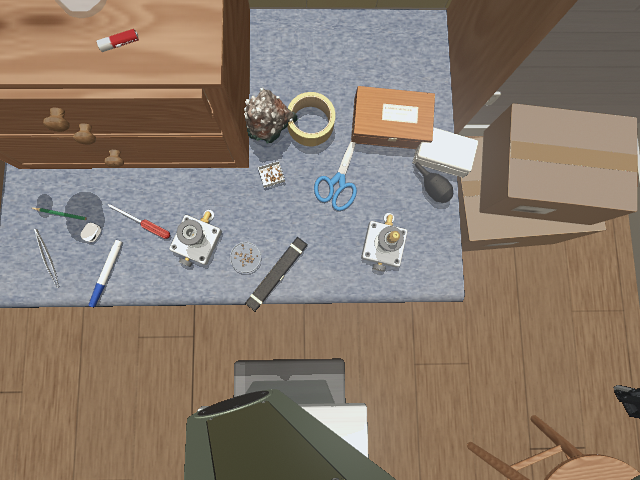

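View pics/wrist0.png

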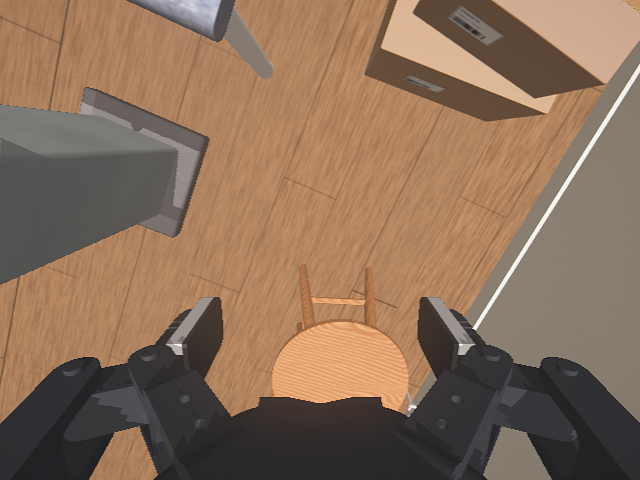

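```bash
cat > h.py <<'E'
import numpy as np,cv2
from station import arm
def ray(i,u,v):
    R=np.array(i["rotation"]);d=R@np.array([(u-i["cx"])/i["fx"],(v-i["cy"])/i["fy"],1.]);return np.array(i["position"]),d
def plane(i,u,v,z):
    o,d=ray(i,u,v);return o+d*(z-o[2])/d[2]
def tri(a,b):
    # a,b: (info,u,v)
    A=np.zeros((3,3));B=np.zeros(3);L=[]
    for i,u,v in(a,b):
        o,d=ray(i,u,v);d=d/np.linalg.norm(d);P=np.eye(3)-np.outer(d,d);A+=P;B+=P@o;L.append((o,P))
    x=np.linalg.solve(A,B);return x,[float(np.linalg.norm(P@(x-o)))*1e3 for o,P in L]
def proj(i,p):
    c=np.array(i["rotation"]).T@(np.array(p)-np.array(i["position"]));return i["fx"]*c[0]/c[2]+i["cx"],i["fy"]*c[1]/c[2]+i["cy"]
def st():
    s=arm.read_state();print("t",round(s["clock"],2),"pos",np.round(np.array(s["eef_pos"])*1e3,1),"F",np.round(s["force"],1),"T",np.round(s["torque"],2),"gap",round(s["finger_gap"]*1e3,1));print(np.round(s["ee_rot"],3).tolist(), np.round(s["qpos"],1));return s
E
python3 - <<'E'
from h import *
t=arm.camera_info("top");s=arm.camera_info("side")
a=cv2.imread("pics/top0.png");b=cv2.imread("pics/side0.png")
c=np.vstack([cv2.resize(a[195:285,160:280],None,fx=5,fy=5,interpolation=2)[:, :600]])
cv2.imwrite("pics/c1.png",c)
cv2.imwrite("pics/c2.png",cv2.resize(a[195:285,340:460],None,fx=5,fy=5,interpolation=2))
cv2.imwrite("pics/c3.png",cv2.resize(b[300:420,230:370],None,fx=5,fy=5,interpolation=2))
cv2.imwrite("pics/c4.png",cv2.resize(b[185:285,330:430],None,fx=5,fy=5,interpolation=2))
for n,tp,sp in [("jet tip",(395,235),(378.5,197)),("mouthb",(190,233),(285,324)),("dish",(246,257),(336,347))]:
    print(n,*tri((t,*tp),(s,*sp)))
E
```

```text
jet tip [ 0.4557224  -0.19994905  0.12632915] [0.8691879294257255, 0.8691879294256881]
mouthb [0.46900712 0.16181538 0.08923338] [1.068625003000107, 1.068625003000225]
dish [0.43345188 0.07041183 0.00508385] [0.3263124120203614, 0.32631241202029937]
```

```bash
python3 -c "
import cv2,numpy as np
a=[cv2.imread(f'pics/c{k}.png') for k in (1,2,3,4)]
a=[cv2.resize(x,(390,290)) for x in a]
cv2.imwrite('pics/cc.png',np.vstack([np.hstack(a[:2]),np.hstack(a[2:])]))"
```

```text
(no output)
```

View pics/cc.png

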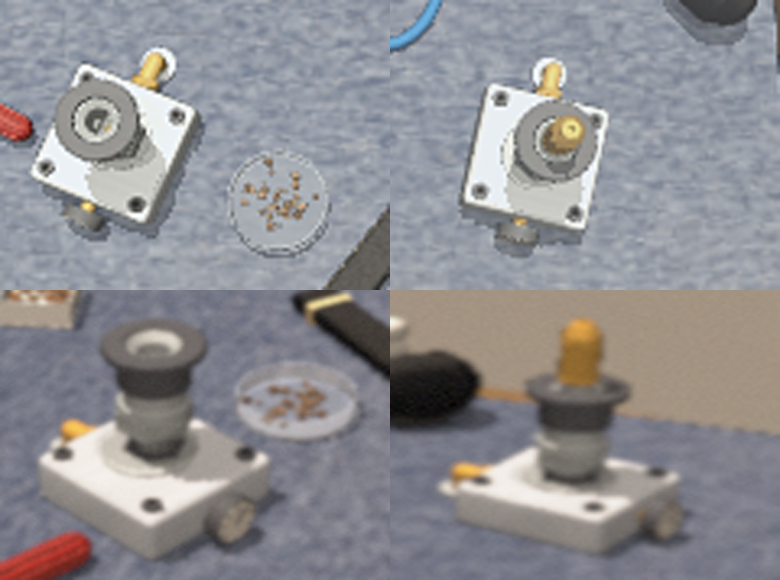

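Run:
```python
from h import *
t=arm.camera_info("top");d=np.load("pics/top0.npy")
for u,v in[(460,240),(480,245),(470,170),(500,200),(520,110),(460,135),(440,185),(530,190),(560,225)]:
    z=d[v,u];o,r=ray(t,u,v);print(u,v,np.round(o+r*z,3))
for u,v in[(115,155),(200,160),(245,160),(60,120),(150,80)]:
    z=d[v,u];o,r=ray(t,u,v);print(u,v,np.round(o+r*z,3))
```

```text
460 240 [ 0.463 -0.357  0.001]
480 245 [ 0.532 -0.626 -0.591]
470 170 [ 0.595 -0.37   0.045]
500 200 [ 0.613 -0.574 -0.295]
520 110 [ 0.849 -0.628 -0.252]
460 135 [ 0.667 -0.355  0.044]
440 185 [ 0.564 -0.308  0.048]
530 190 [ 0.627 -0.631 -0.243]
560 225 [ 0.57  -0.817 -0.447]
115 155 [0.607 0.294 0.11 ]
200 160 [0.617 0.155 0.049]
245 160 [0.616 0.069 0.05 ]
60 120 [0.585 0.286 0.322]
150 80 [0.615 0.151 0.374]
```

Request:
{"name": "move_arm", "arguments": {"steps": [[1,[34,-21,0],0],[1,[34,-21,0],0],[1,[34,-21,0],0],[1,[34,-21,0],0],[1,[34,-21,0],0],[1,[34,-21,0],0],[1,[34,-21,0],0],[1,[34,-21,0],0],[1,[34,-21,0],0],[1,[34,-21,0],0],[1,[0,0,0],0],[1,[0,0,0],0]]}}

```text
clock: 1.35
eef_pos: [0.4559, -0.2018, 0.2309]
ee_rot: [[0.919, 0.394, -0.001], [0.394, -0.919, -0.0], [-0.001, -0.0, -1.0]]
force: [0.3, -1.6, -0.6]
finger_gap: 0.0849
```

Run:
```python
from h import *
import json
s=st();i=arm.camera_info("wrist");p,d=arm.read_camera("wrist");cv2.imwrite("pics/w1.png",p)
json.dump({k:np.array(v).tolist() for k,v in i.items()},open("pics/w1.json","w"))
print(np.round(i["position"],4),proj(i,[.456,-.2,.127]),proj(i,[.456,-.2,.087]))
```

```text
t 1.35 pos [ 455.9 -201.8  230.9] F [ 0.3 -1.6 -0.6] T [-0.03  0.01  0.03] gap 84.9
[[0.919, 0.394, -0.001], [0.394, -0.919, -0.0], [-0.001, -0.0, -1.0]] [-33.8   2.5  98.8  -0.   78.7  33. ]
[ 0.522  -0.1735  0.3741] (np.float64(317.46722901757704), np.float64(237.01806384734064)) (np.float64(317.7404210949636), np.float64(224.59481092206033))
```

View pics/w1.png

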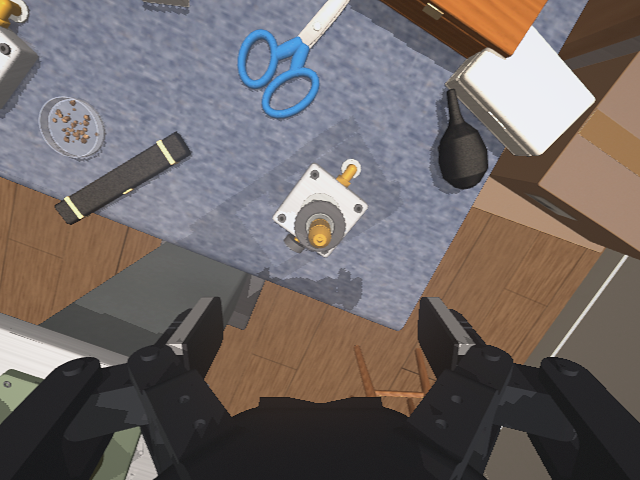

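```bash
cat > col.py <<'E'
from h import *
def crop(p,u,v,r,f,name):
    c=cv2.resize(p[v-r:v+r,u-r:u+r],None,fx=f,fy=f,interpolation=2);cv2.imwrite(name,c)
E
python3 - <<'E'
from col import *
p=cv2.imread("pics/w1.png");crop(p,319,225,45,6,"pics/w1c.png")
p=cv2.imread("pics/top0.png");crop(p,390,240,35,8,"pics/t1c.png")
E
```

```text
(no output)
```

View pics/w1c.png

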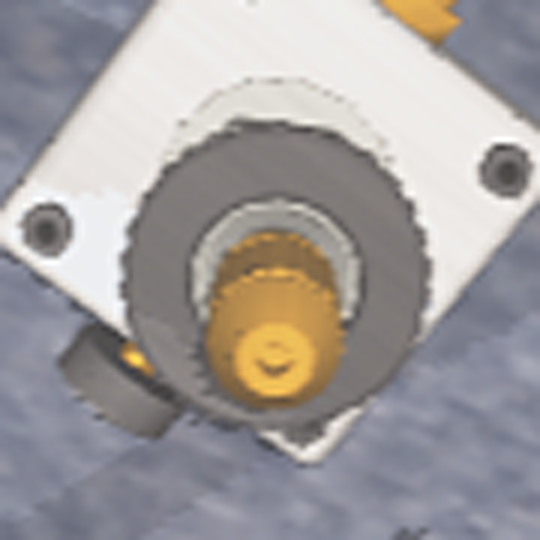

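View pics/t1c.png

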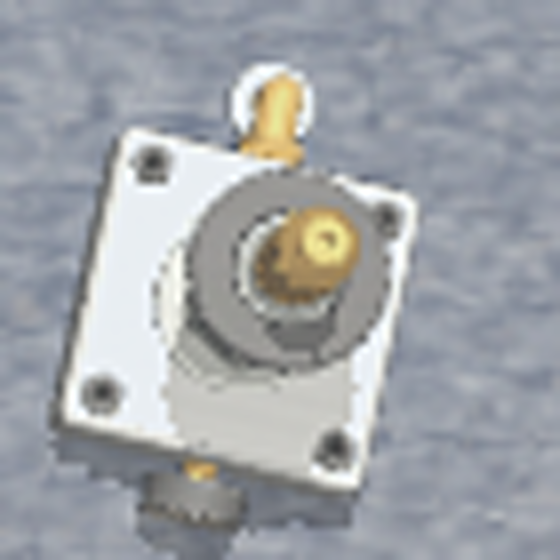

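Run:
```python
from h import *
import json
w=json.load(open("pics/w1.json"));t=arm.camera_info("top");s=arm.camera_info("side")
print("tip",tri((t,395.7,235),(w,319.8,239.2)),"collar",tri((t,391.1,238.7),(w,320.4,225.4)))
print(plane(w,319.8,239.2,.127),plane(t,395.7,235,.127),plane(w,320.4,225.4,.087),plane(t,391.1,238.7,.087))
```

```text
tip (array([ 0.45486098, -0.20199456,  0.12565756]), [0.5274234931008199, 0.5274234931007423]) collar (array([ 0.45506705, -0.20253437,  0.08115421]), [0.5386915025376222, 0.5386915025375585])
[ 0.45509179 -0.20235651  0.127     ] [ 0.45474483 -0.20118804  0.127     ] [ 0.45625454 -0.20246824  0.087     ] [ 0.45431504 -0.20084441  0.087     ]
```

Request:
{"name": "move_arm", "arguments": {"steps": [[0.38,[-1,0,20],0],[0.38,[0,0,20],0],[0.38,[0,0,20],0],[0.38,[0,0,20],0],[0.38,[0,0,20],0],[0.38,[0,0,20],0],[0.38,[0,0,6],0],[0.38,[0,0,0],0],[0.38,[0,0,0],0]]}}

```text
clock: 2.3
eef_pos: [0.4552, -0.2039, 0.1061]
ee_rot: [[0.92, 0.391, 0.001], [0.391, -0.92, -0.001], [0.001, 0.001, -1.0]]
force: [-0.0, -0.1, -0.3]
finger_gap: 0.0324
```

Run:
```python
from h import *
s=st();p,d=arm.read_camera("wrist");cv2.imwrite("pics/w2.png",p)
p,d=arm.read_camera("side");cv2.imwrite("pics/s2.png",cv2.resize(p[130:290,300:500],None,fx=3.5,fy=3.5))
st()
```

```text
t 2.3 pos [ 455.2 -203.9  106.1] F [-0.  -0.1 -0.3] T [-0.01  0.03  0.03] gap 32.4
[[0.92, 0.391, 0.001], [0.391, -0.92, -0.001], [0.001, 0.001, -1.0]] [-34.1  10.9 105.6  -0.   63.4  32.9]
t 2.4 pos [ 455.7 -203.8  106.6] F [-0.2 -0.4  0.1] T [-0.02 -0.    0.04] gap 32.7
[[0.92, 0.392, 0.002], [0.392, -0.92, -0.002], [0.001, 0.002, -1.0]] [-34.   10.9 105.6  -0.   63.4  32.9]
```

View pics/w2.png

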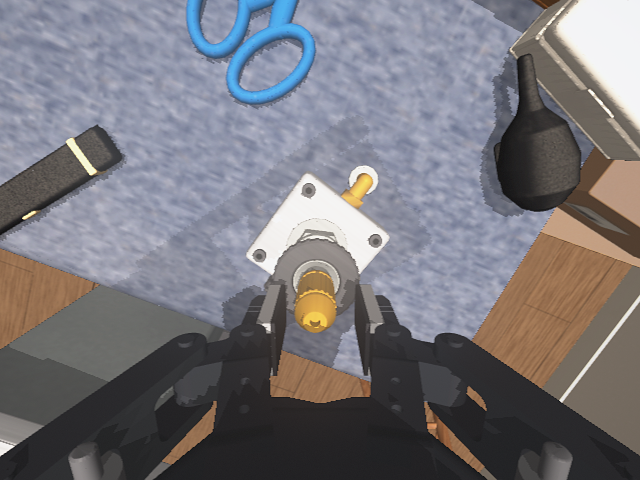

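View pics/s2.png

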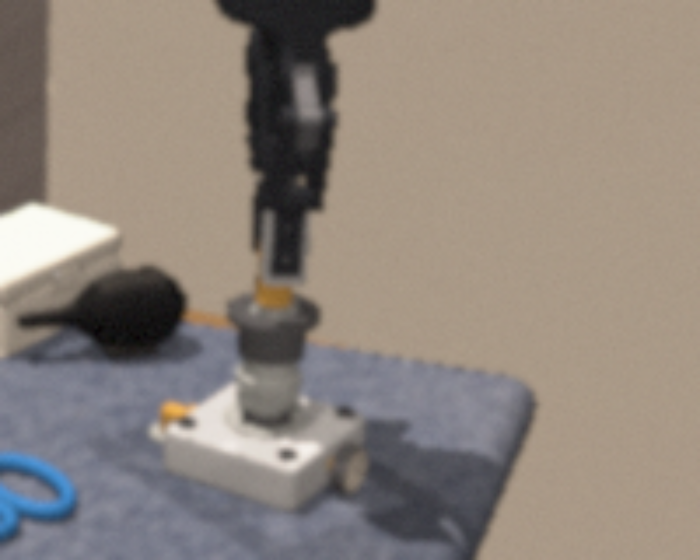

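Request:
{"name": "move_arm", "arguments": {"steps": [[0.38,[0,-1.5,4],0],[0.38,[0,0,4],0],[0.38,[0,0,4],0],[0.38,[0,0,3],0],[0.38,[0,0,0],0],[0.38,[0,0,0],0]]}}

```text
clock: 3.0
eef_pos: [0.4543, -0.2014, 0.0901]
ee_rot: [[0.92, 0.392, -0.0], [0.392, -0.92, 0.0], [-0.0, -0.0, -1.0]]
force: [-0.4, -0.4, 0.0]
finger_gap: 0.0325
```

Request:
{"name": "move_arm", "arguments": {"steps": [[0.38,[0,0,1],0],[0.38,[0,0,1],0],[0.38,[0,0,1],0],[0.38,[0,0,1],0],[0.38,[0,0,0],0]]}}

```text
clock: 3.5
eef_pos: [0.4544, -0.2015, 0.0864]
ee_rot: [[0.92, 0.392, -0.0], [0.392, -0.92, 0.0], [0.0, -0.0, -1.0]]
force: [-0.3, 0.0, 2.1]
finger_gap: 0.0323
```

Request:
{"name": "move_arm", "arguments": {"steps": [[0.38,[0,0,1],0],[0.38,[0,0,1],0],[0.38,[0,0,1],0],[0.38,[0,0,0],0]]}}

```text
clock: 3.9
eef_pos: [0.4544, -0.2016, 0.0833]
ee_rot: [[0.92, 0.392, 0.0], [0.392, -0.92, -0.0], [0.0, 0.0, -1.0]]
force: [-0.7, 0.2, 3.1]
finger_gap: 0.0323
```

Request:
{"name": "move_arm", "arguments": {"steps": [[0.38,[0,0,1],0],[0.38,[0,0,1],0],[0.38,[0,0,1],0],[0.38,[0,0,1],0],[0.38,[0,0,0],0]]}}

```text
clock: 4.4
eef_pos: [0.4544, -0.2016, 0.0793]
ee_rot: [[0.92, 0.392, 0.0], [0.392, -0.92, -0.0], [0.0, 0.0, -1.0]]
force: [-1.2, 0.8, 5.2]
finger_gap: 0.0325
```

Run:
```python
from h import *
s=st();p,d=arm.read_camera("wrist");cv2.imwrite("pics/w3.png",p)
p,d=arm.read_camera("side");cv2.imwrite("pics/s3.png",cv2.resize(p[130:290,300:500],None,fx=3.5,fy=3.5))
```

```text
t 4.4 pos [ 454.4 -201.6   79.3] F [-1.2  0.8  5.2] T [ 0.17  0.24 -0.04] gap 32.5
[[0.92, 0.392, 0.0], [0.392, -0.92, -0.0], [0.0, 0.0, -1.0]] [-33.9  13.1 106.8   0.   60.1  33. ]
```

View pics/w3.png

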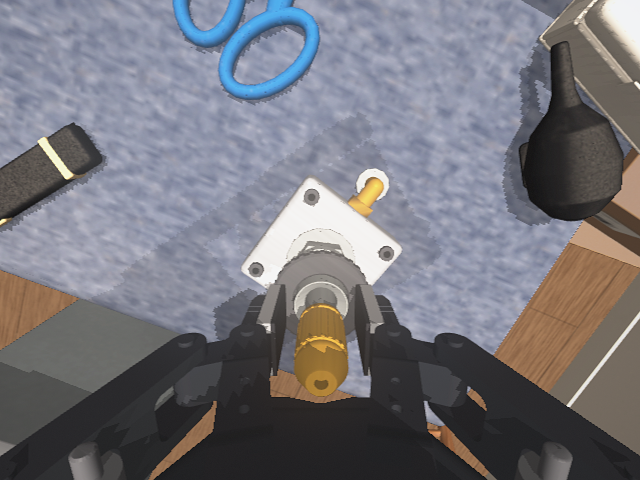

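View pics/s3.png

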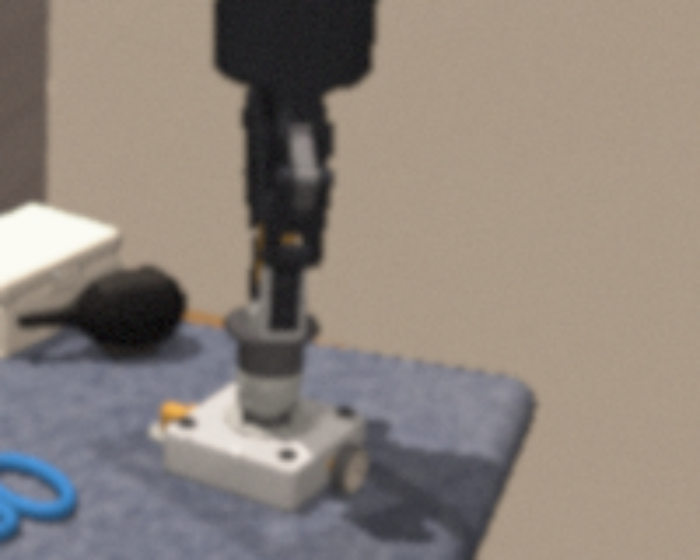

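Request:
{"name": "move_arm", "arguments": {"steps": [[0.38,[0,0,-2],0],[0.38,[0,0,-3],0],[0.38,[0,0,-4],0],[0.38,[0,0,-6],0],[0.38,[0,0,-6],0],[0.38,[0,0,-6],0],[0.38,[0,0,0],0],[0.38,[0,0,0],0]]}}

```text
clock: 5.3
eef_pos: [0.4545, -0.2016, 0.1066]
ee_rot: [[0.92, 0.392, 0.001], [0.392, -0.92, -0.0], [0.0, 0.001, -1.0]]
force: [0.3, -0.4, -0.7]
finger_gap: 0.0326
```

Run:
```python
from h import *
s=st();p,d=arm.read_camera("wrist");cv2.imwrite("pics/w4.png",p)
```

```text
t 5.3 pos [ 454.5 -201.6  106.6] F [ 0.3 -0.4 -0.7] T [-0.01 -0.01 -0.  ] gap 32.6
[[0.92, 0.392, 0.001], [0.392, -0.92, -0.0], [0.0, 0.001, -1.0]] [-33.9  10.7 105.8   0.   63.5  33. ]
```

View pics/w4.png

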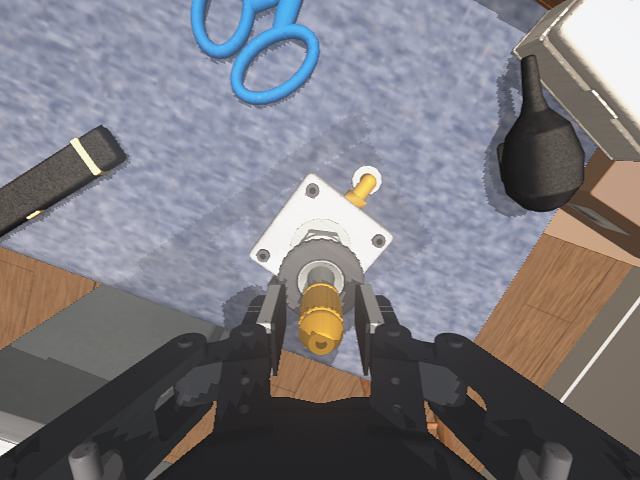

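Request:
{"name": "move_arm", "arguments": {"steps": [[0.1,[0,0,0],0],[0.1,[0,0,0],0],[0.1,[0,0,0],0],[0.1,[0,0,0],0],[0.1,[0,0,0],0],[0.1,[0,0,0],0]]}}

```text
clock: 5.95
eef_pos: [0.4543, -0.2015, 0.1062]
ee_rot: [[0.92, 0.392, -0.0], [0.392, -0.92, 0.0], [-0.0, -0.0, -1.0]]
force: [0.1, -1.1, 0.1]
finger_gap: 0.0162
```

Request:
{"name": "move_arm", "arguments": {"steps": [[0.1,[0,0,-1],0],[0.1,[0,0,-2],0],[0.1,[0,0,-2],0],[0.1,[0,0,0],0]]}}

```text
clock: 6.35
eef_pos: [0.4546, -0.2016, 0.1117]
ee_rot: [[0.92, 0.392, 0.001], [0.392, -0.92, -0.0], [0.0, 0.0, -1.0]]
force: [0.4, 0.7, -1.0]
finger_gap: 0.0163
```

Request:
{"name": "move_arm", "arguments": {"steps": [[0.1,[0,0,-5],0],[0.1,[0,0,-8],0],[0.1,[0,0,-10],0],[0.1,[0,0,-14],0],[0.1,[0,0,-18],0],[0.1,[0,0,-20],0],[0.1,[0,0,-20],0],[0.1,[0,0,-5],0],[0.1,[0,0,0],0],[0.1,[0,0,0],0]]}}

```text
clock: 7.35
eef_pos: [0.4539, -0.2012, 0.2106]
ee_rot: [[0.92, 0.392, -0.001], [0.392, -0.92, 0.001], [-0.001, -0.001, -1.0]]
force: [-0.0, 0.2, -0.7]
finger_gap: 0.0164
```

Run:
```python
from h import *
s=st();p,d=arm.read_camera("wrist");cv2.imwrite("pics/w5.png",p)
p,d=arm.read_camera("side");cv2.imwrite("pics/s5.png",cv2.resize(p[60:290,280:510],None,fx=2.6,fy=2.6))
```

```text
t 7.35 pos [ 453.9 -201.2  210.6] F [-0.   0.2 -0.7] T [-0.   -0.03 -0.01] gap 16.4
[[0.92, 0.392, -0.001], [0.392, -0.92, 0.001], [-0.001, -0.001, -1.0]] [-33.9   3.3 100.4  -0.   76.3  33. ]
```

View pics/w5.png

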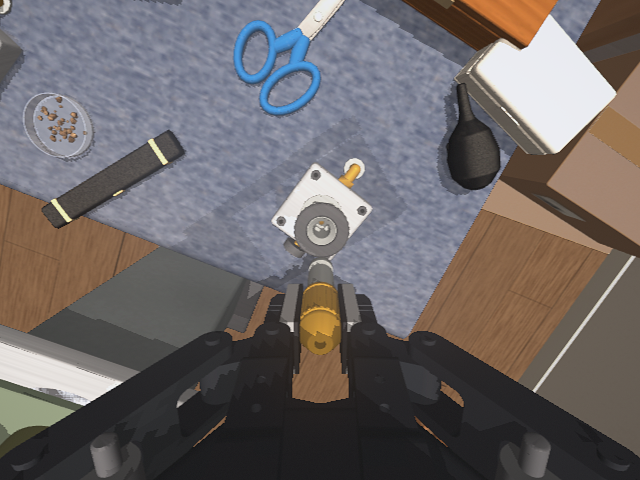

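View pics/s5.png

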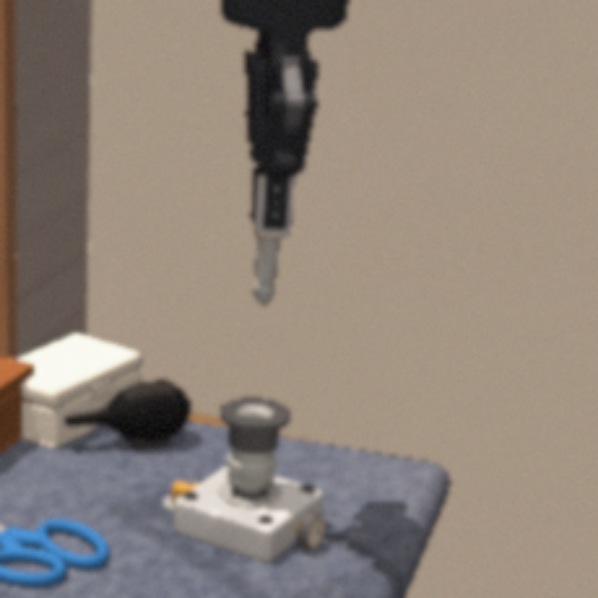

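Request:
{"name": "move_arm", "arguments": {"steps": [[0.1,[5,-18,0],0],[0.1,[10,-35,0],0],[0.1,[10,-35,0],0],[0.1,[10,-35,0],0],[0.1,[10,-35,0],0],[0.1,[10,-35,0],0],[0.1,[10,-35,0],0],[0.1,[10,-35,0],0],[0.1,[5,-18,0],0],[0.1,[0,0,0],8.5],[0.1,[0,0,0],8.5],[0.1,[0,0,0],8.5]]}}

```text
clock: 8.65
eef_pos: [0.4164, 0.0895, 0.2104]
ee_rot: [[0.999, -0.047, -0.002], [-0.047, -0.999, 0.0], [-0.002, -0.0, -1.0]]
force: [-1.0, -0.5, -1.2]
finger_gap: 0.016
```

Request:
{"name": "move_arm", "arguments": {"steps": [[0.1,[0,0,0],8.5],[0.1,[0,0,0],8.5],[0.1,[0,0,0],8.5],[0.1,[0,0,0],0],[0.1,[0,0,0],0],[0.1,[0,0,0],0]]}}

```text
clock: 9.25
eef_pos: [0.4174, 0.0886, 0.211]
ee_rot: [[0.885, -0.466, -0.001], [-0.466, -0.885, 0.0], [-0.001, 0.0, -1.0]]
force: [0.4, 0.8, -1.3]
finger_gap: 0.016
```

Run:
```python
from h import *
import json
s=st();i=arm.camera_info("wrist");p,d=arm.read_camera("wrist");cv2.imwrite("pics/w6.png",p)
json.dump({k:np.array(v).tolist() for k,v in i.items()},open("pics/w6.json","w"))
print(i["position"])
p,d=arm.read_camera("side");cv2.imwrite("pics/s6.png",p)
R=np.array(s["ee_rot"]);T=np.array(s["eef_pos"])+R@[0,0,.0473];print(proj(i,T),proj(arm.camera_info("side"),T))
```

```text
t 9.25 pos [417.4  88.6 211. ] F [ 0.4  0.8 -1.3] T [-0.02  0.02 -0.03] gap 16.0
[[0.885, -0.466, -0.001], [-0.466, -0.885, 0.0], [-0.001, 0.0, -1.0]] [  0.3  -5.8 109.3   0.   76.5 118.1]
[0.48095146 0.05438708 0.35415978]
(np.float64(318.56432911209066), np.float64(264.85565192576775)) (np.float64(347.4966964807792), np.float64(251.91203822245296))
```

View pics/w6.png

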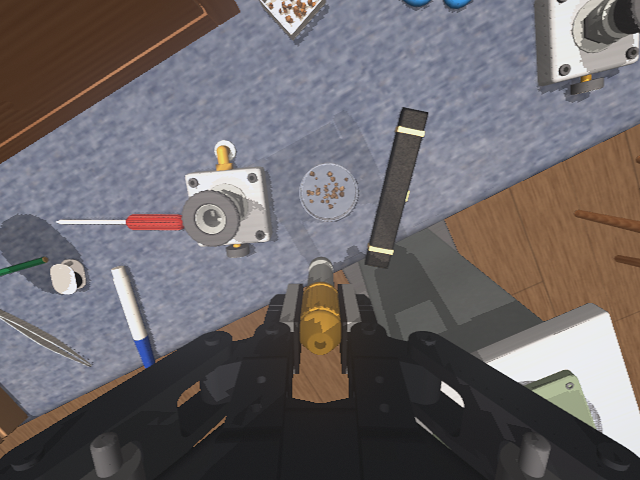

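View pics/s6.png

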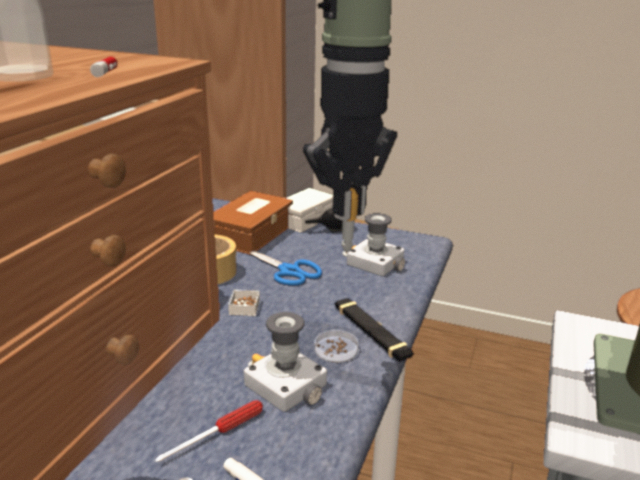

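Run:
```python
from col import *
a=cv2.imread("pics/w6.png");crop(a,212,218,32,9,"pics/a.png")
a=cv2.imread("pics/top0.png");crop(a,190,233,32,9,"pics/b.png")
a=cv2.imread("pics/side0.png");crop(a,285,328,32,9,"pics/cs.png")
```

```text
(no output)
```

View pics/a.png

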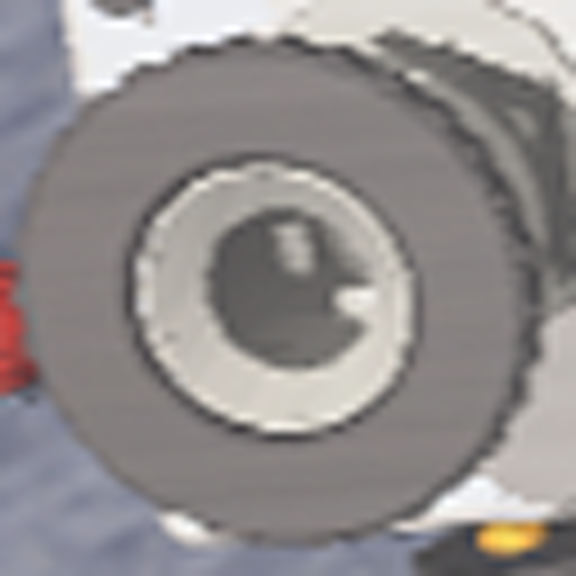

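View pics/b.png

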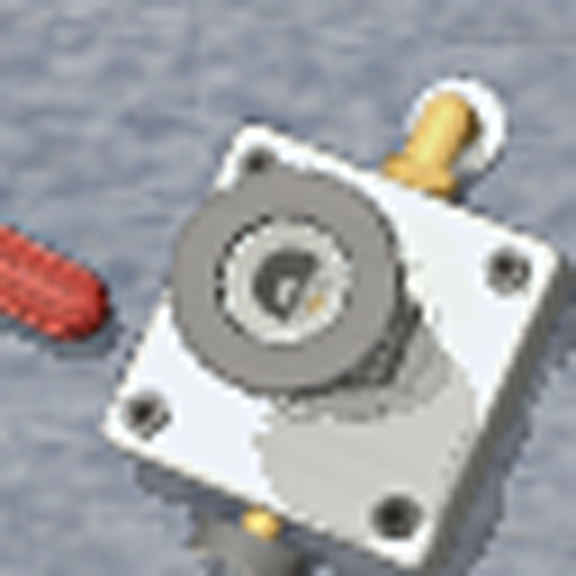

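View pics/cs.png

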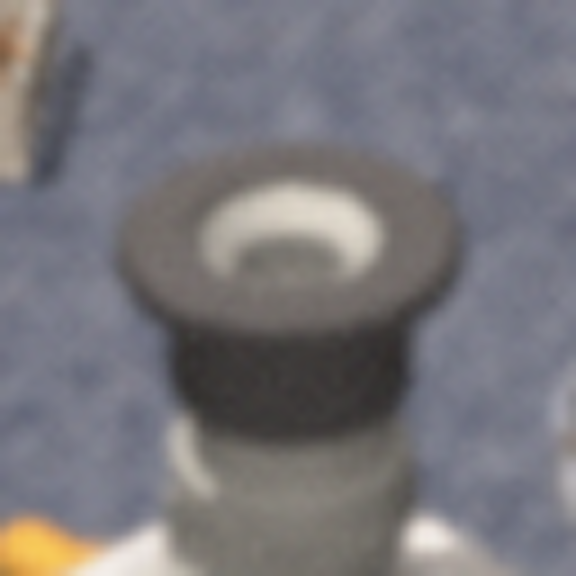

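Run:
```python
from h import *
import json
w=json.load(open("pics/w6.json"));t=arm.camera_info("top");s=arm.camera_info("side")
T=(t,189.7,232.05);W=(w,210.5,218.8);S=(s,285.5,322.3)
for a,b in((T,W),(T,S),(W,S)):print(tri(a,b))
for z in(.081,.087,.093):print(z,[np.round(plane(*q,z)[:2]*1e3,1) for q in(T,W,S)])
print("base",plane(t,194.4,238.9,.026))
for q in((t,246,257.5),(w,329,192)):print("dish",plane(*q,.006))
```

```text
(array([0.46939448, 0.16169244, 0.08930539]), [0.4401405706854162, 0.4401405706853539])
(array([0.46942525, 0.16154726, 0.09168015]), [0.1431519264631653, 0.1431519264631655])
(array([0.46955014, 0.16071251, 0.09114503]), [0.3624878562895741, 0.3624878562896275])
0.081 [array([471.1, 163.9]), array([468.8, 164.7]), array([476.2, 146.5])]
0.087 [array([470.1, 162.6]), array([469. , 162.2]), array([472.5, 155. ])]
0.093 [array([469.1, 161.2]), array([469.3, 159.8]), array([468.8, 163.4])]
base [0.46685551 0.16721802 0.026     ]
dish [0.43204282 0.07022786 0.006     ]
dish [0.43163332 0.06918832 0.006     ]
```

Request:
{"name": "move_arm", "arguments": {"steps": [[0.1,[2,-15,0],0],[0.1,[3,-20,0],0],[0.1,[3,-20,0],0],[0.1,[3,-20,0],0],[0.1,[1.3,-13.5,0],0],[0.1,[0,0,10],0],[0.1,[0,0,15],0],[0.1,[0,0,15],0],[0.1,[0,0,10],0],[0.1,[0,0,5],0],[0.1,[0,0,0],0],[0.1,[0,0,0],0]]}}

```text
clock: 10.55
eef_pos: [0.4704, 0.1607, 0.1567]
ee_rot: [[0.884, -0.468, 0.001], [-0.468, -0.884, 0.0], [0.001, -0.0, -1.0]]
force: [0.4, -0.6, -0.3]
finger_gap: 0.0161
```

Run:
```python
from col import *
import json
s=st();i=arm.camera_info("wrist");p,d=arm.read_camera("wrist");cv2.imwrite("pics/w7.png",p)
json.dump({k:np.array(v).tolist() for k,v in i.items()},open("pics/w7.json","w"))
p,d=arm.read_camera("side");cv2.imwrite("pics/s7.png",p);crop(p,285,290,65,6,"pics/s7c.png")
```

```text
t 10.55 pos [470.4 160.7 156.7] F [ 0.4 -0.6 -0.3] T [-0.03 -0.05 -0.  ] gap 16.1
[[0.884, -0.468, 0.001], [-0.468, -0.884, 0.0], [0.001, -0.0, -1.0]] [  8.9   6.8 103.6  -0.   69.6 126.8]
```

View pics/w7.png

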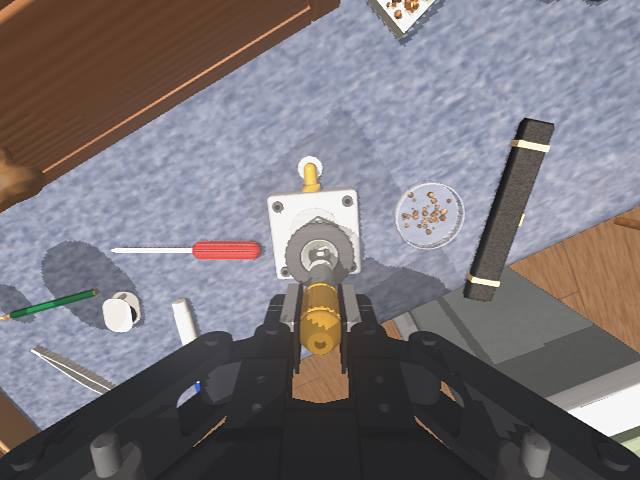

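View pics/s7c.png

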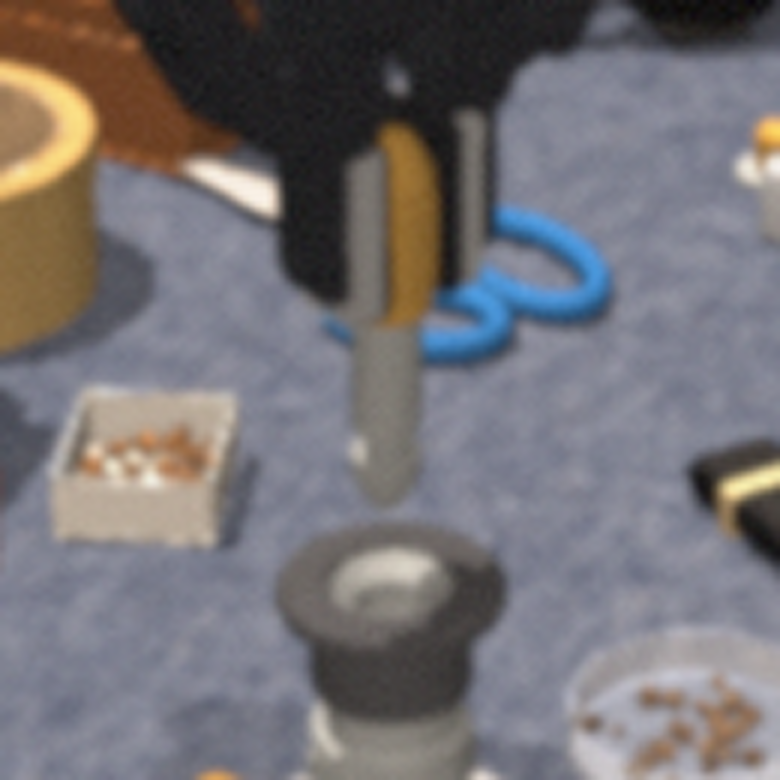

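Request:
{"name": "move_arm", "arguments": {"steps": [[0.1,[-1,0,4],0],[0.1,[0,0,4],0],[0.1,[0,0,4],0],[0.1,[0,0,3],0],[0.1,[0,0,0],0],[0.1,[0,0,0],0]]}}

```text
clock: 11.25
eef_pos: [0.4692, 0.1612, 0.1411]
ee_rot: [[0.884, -0.468, -0.0], [-0.468, -0.884, -0.0], [-0.0, 0.0, -1.0]]
force: [-0.4, -0.5, -1.5]
finger_gap: 0.0163
```

Request:
{"name": "move_arm", "arguments": {"steps": [[0.1,[0,0,1],0],[0.1,[0,0,1],0],[0.1,[0,0,1],0],[0.1,[0,0,0],0]]}}

```text
clock: 11.65
eef_pos: [0.4691, 0.1612, 0.1381]
ee_rot: [[0.884, -0.468, -0.0], [-0.468, -0.884, -0.0], [-0.0, 0.0, -1.0]]
force: [0.1, -0.1, -1.0]
finger_gap: 0.0164
```

Request:
{"name": "move_arm", "arguments": {"steps": [[0.1,[0,0,1],0],[0.1,[0,0,1],0],[0.1,[0,0,0],0]]}}

```text
clock: 11.95
eef_pos: [0.4691, 0.1612, 0.1361]
ee_rot: [[0.884, -0.468, -0.0], [-0.468, -0.884, -0.0], [-0.0, 0.0, -1.0]]
force: [-0.0, 0.3, -1.3]
finger_gap: 0.0164
```

Run:
```python
from h import *
st()
```

```text
t 11.95 pos [469.1 161.2 136.1] F [-0.   0.3 -1.3] T [ 0.01 -0.01 -0.03] gap 16.4
[[0.884, -0.468, -0.0], [-0.468, -0.884, -0.0], [-0.0, 0.0, -1.0]] [  9.    8.2 104.7   0.   67.1 126.9]
```

Request:
{"name": "move_arm", "arguments": {"steps": [[0.1,[0,0,1],0],[0.1,[0,0,1],0],[0.1,[0,0,0],0]]}}

```text
clock: 12.25
eef_pos: [0.469, 0.1612, 0.1341]
ee_rot: [[0.884, -0.468, -0.0], [-0.468, -0.884, -0.0], [-0.0, 0.0, -1.0]]
force: [-0.2, 0.6, -1.3]
finger_gap: 0.016
```

Request:
{"name": "move_arm", "arguments": {"steps": [[0.1,[0,0,1],0],[0.1,[0,0,1],0],[0.1,[0,0,0],0]]}}

```text
clock: 12.55
eef_pos: [0.4691, 0.1612, 0.1321]
ee_rot: [[0.884, -0.468, -0.0], [-0.468, -0.884, -0.0], [-0.0, 0.0, -1.0]]
force: [-0.6, 0.4, -1.1]
finger_gap: 0.016
```

Request:
{"name": "move_arm", "arguments": {"steps": [[0.1,[0,0,1],0],[0.1,[0,0,1],0],[0.1,[0,0,0],0]]}}

```text
clock: 12.85
eef_pos: [0.4691, 0.1612, 0.1301]
ee_rot: [[0.884, -0.468, -0.0], [-0.468, -0.884, -0.0], [-0.0, 0.0, -1.0]]
force: [-0.8, -0.8, -0.3]
finger_gap: 0.0158
```

Request:
{"name": "move_arm", "arguments": {"steps": [[0.1,[0,0,1],0],[0.1,[0,0,1],0],[0.1,[0,0,0],0]]}}

```text
clock: 13.15
eef_pos: [0.4691, 0.1613, 0.1281]
ee_rot: [[0.884, -0.468, -0.0], [-0.468, -0.884, 0.0], [-0.0, 0.0, -1.0]]
force: [0.7, 0.1, -0.8]
finger_gap: 0.0165
```

Request:
{"name": "move_arm", "arguments": {"steps": [[0.1,[0,0,1],0],[0.1,[0,0,1],0],[0.1,[0,0,0],0]]}}

```text
clock: 13.45
eef_pos: [0.4692, 0.1614, 0.1261]
ee_rot: [[0.884, -0.468, -0.0], [-0.468, -0.884, 0.0], [-0.0, -0.0, -1.0]]
force: [-0.2, 1.3, -0.4]
finger_gap: 0.0161
```

Run:
```python
from col import *
st()
p,d=arm.read_camera("side");crop(p,285,300,50,7,"pics/s8c.png")
```

```text
t 13.45 pos [469.2 161.4 126.1] F [-0.2  1.3 -0.4] T [ 0.16  0.02 -0.02] gap 16.1
[[0.884, -0.468, -0.0], [-0.468, -0.884, 0.0], [-0.0, -0.0, -1.0]] [  9.    9.  105.1   0.   65.9 126.9]
```

View pics/s8c.png

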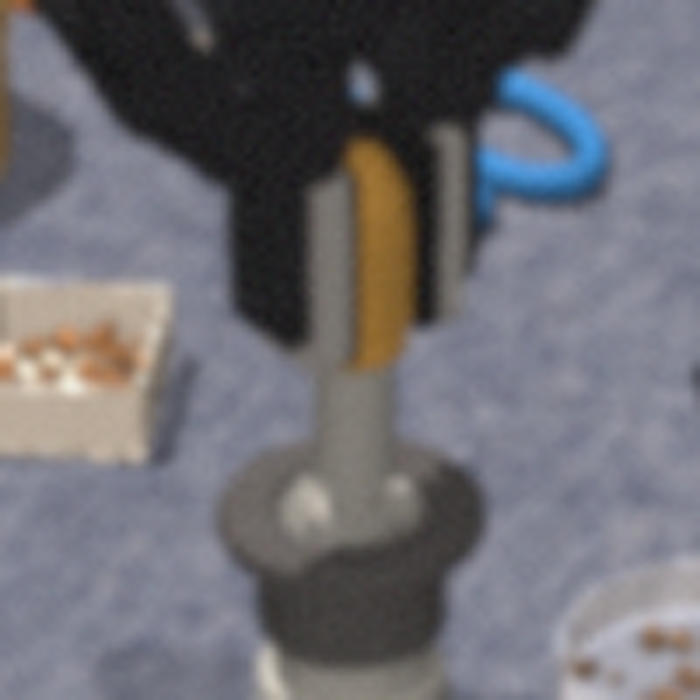

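Request:
{"name": "move_arm", "arguments": {"steps": [[0.1,[-0.2,-0.3,1],0],[0.1,[0,0,1],0],[0.1,[0,0,1],0],[0.1,[0,0,0],0]]}}

```text
clock: 13.9
eef_pos: [0.4691, 0.1616, 0.1231]
ee_rot: [[0.884, -0.468, -0.0], [-0.468, -0.884, -0.0], [-0.0, 0.0, -1.0]]
force: [0.0, 0.0, -0.8]
finger_gap: 0.0163
```

Request:
{"name": "move_arm", "arguments": {"steps": [[0.1,[0,0,1],0],[0.1,[0,0,1],0],[0.1,[0,0,1],0],[0.1,[0,0,0],0]]}}

```text
clock: 14.3
eef_pos: [0.4691, 0.1616, 0.1201]
ee_rot: [[0.884, -0.468, -0.0], [-0.468, -0.884, -0.0], [-0.0, 0.0, -1.0]]
force: [-0.3, 0.6, -0.7]
finger_gap: 0.016
```

```bash
python3 -c "
from h import *
st()"
```

```text
t 14.3 pos [469.1 161.6 120.1] F [-0.3  0.6 -0.7] T [ 0.12 -0.03 -0.01] gap 16.0
[[0.884, -0.468, -0.0], [-0.468, -0.884, -0.0], [-0.0, 0.0, -1.0]] [  9.    9.5 105.4   0.   65.2 126.9]
```

Request:
{"name": "move_arm", "arguments": {"steps": [[0.1,[-0.1,-0.2,1],0],[0.1,[0,0,1],0],[0.1,[0,0,1],0],[0.1,[0,0,1],0],[0.1,[0,0,0],0]]}}

```text
clock: 14.8
eef_pos: [0.4691, 0.1618, 0.1161]
ee_rot: [[0.884, -0.468, -0.0], [-0.468, -0.884, -0.0], [-0.0, 0.0, -1.0]]
force: [0.3, 0.8, -1.7]
finger_gap: 0.016
```

Request:
{"name": "move_arm", "arguments": {"steps": [[0.1,[0,0,1],0],[0.1,[0,0,1],0],[0.1,[0,0,0],0]]}}

```text
clock: 15.1
eef_pos: [0.4691, 0.1618, 0.1141]
ee_rot: [[0.884, -0.468, -0.0], [-0.468, -0.884, -0.0], [-0.0, 0.0, -1.0]]
force: [-0.1, 0.6, -0.3]
finger_gap: 0.0163
```

Request:
{"name": "move_arm", "arguments": {"steps": [[0.1,[0,0,1],0],[0.1,[0,0,1],0],[0.1,[0,0,0],0]]}}

```text
clock: 15.4
eef_pos: [0.4691, 0.1619, 0.1122]
ee_rot: [[0.884, -0.468, -0.0], [-0.468, -0.884, 0.0], [-0.0, -0.0, -1.0]]
force: [-0.8, 0.5, -1.1]
finger_gap: 0.0164
```

Request:
{"name": "move_arm", "arguments": {"steps": [[0.1,[0,0,1],0],[0.1,[0,0,1],0],[0.1,[0,0,0],0]]}}

```text
clock: 15.7
eef_pos: [0.4693, 0.1621, 0.1105]
ee_rot: [[0.884, -0.468, 0.0], [-0.468, -0.884, 0.0], [-0.0, -0.001, -1.0]]
force: [-1.5, 1.3, 1.1]
finger_gap: 0.0164
```

```bash
python3 -c "
from h import *
st()"
```

```text
t 15.7 pos [469.3 162.1 110.5] F [-1.5  1.3  1.1] T [ 0.24  0.06 -0.04] gap 16.4
[[0.884, -0.468, 0.0], [-0.468, -0.884, 0.0], [-0.0, -0.001, -1.0]] [  9.   10.3 105.8   0.   63.9 126.9]
```

Request:
{"name": "move_arm", "arguments": {"steps": [[0.1,[-0.3,-0.2,1],0],[0.1,[0,0,1],0],[0.1,[0,0,0],0]]}}

```text
clock: 16.0
eef_pos: [0.4693, 0.1622, 0.1085]
ee_rot: [[0.884, -0.468, 0.001], [-0.468, -0.884, 0.0], [0.001, -0.0, -1.0]]
force: [-0.4, -0.3, 3.5]
finger_gap: 0.0166
```

Request:
{"name": "move_arm", "arguments": {"steps": [[0.1,[0,0,1],0],[0.1,[0,0,1],0],[0.1,[0,0,0],0]]}}

```text
clock: 16.3
eef_pos: [0.4695, 0.1622, 0.1069]
ee_rot: [[0.884, -0.468, 0.001], [-0.468, -0.884, 0.0], [0.001, -0.001, -1.0]]
force: [-1.2, 0.7, 6.4]
finger_gap: 0.0157
```

```bash
python3 -c "
from h import *
st()"
```

```text
t 16.3 pos [469.5 162.2 106.9] F [-1.2  0.7  6.4] T [0.1  0.23 0.02] gap 15.7
[[0.884, -0.468, 0.001], [-0.468, -0.884, 0.0], [0.001, -0.001, -1.0]] [  9.1  10.6 105.9  -0.   63.5 127. ]
```

Request:
{"name": "move_arm", "arguments": {"steps": [[0.1,[-0.2,0,1],0],[0.1,[0,0,1],0],[0.1,[0,0,0],0]]}}

```text
clock: 16.6
eef_pos: [0.4691, 0.1623, 0.1043]
ee_rot: [[0.884, -0.468, 0.001], [-0.468, -0.884, 0.0], [0.0, -0.0, -1.0]]
force: [-0.3, 0.0, 3.4]
finger_gap: 0.0157
```

Request:
{"name": "move_arm", "arguments": {"steps": [[0.1,[0,0,1],0],[0.1,[0,0,1],0],[0.1,[0,0,0],0]]}}

```text
clock: 16.9
eef_pos: [0.4691, 0.1623, 0.1023]
ee_rot: [[0.884, -0.468, 0.001], [-0.468, -0.884, 0.0], [0.0, -0.0, -1.0]]
force: [-0.1, 0.5, 4.7]
finger_gap: 0.0161
```

```bash
python3 -c "
from h import *
st()"
```

```text
t 16.9 pos [469.1 162.3 102.3] F [-0.1  0.5  4.7] T [ 0.17 -0.02  0.07] gap 16.1
[[0.884, -0.468, 0.001], [-0.468, -0.884, 0.0], [0.0, -0.0, -1.0]] [  9.1  11.  106.1   0.   62.9 127. ]
```

Request:
{"name": "move_arm", "arguments": {"steps": [[0.1,[0,0,1],0],[0.1,[0,0,1],0],[0.1,[0,0,0],0]]}}

```text
clock: 17.2
eef_pos: [0.4691, 0.1623, 0.1004]
ee_rot: [[0.884, -0.468, 0.0], [-0.468, -0.884, 0.0], [0.0, -0.0, -1.0]]
force: [0.3, 1.5, 4.6]
finger_gap: 0.0162
```

Request:
{"name": "move_arm", "arguments": {"steps": [[0.1,[0,0,1],0],[0.1,[0,0,1],0],[0.1,[0,0,0],0]]}}

```text
clock: 17.5
eef_pos: [0.4687, 0.1622, 0.098]
ee_rot: [[0.884, -0.468, -0.0], [-0.468, -0.884, -0.0], [-0.0, 0.0, -1.0]]
force: [-0.0, -0.2, 1.7]
finger_gap: 0.0161
```

Request:
{"name": "move_arm", "arguments": {"steps": [[0.1,[0,0,1],0],[0.1,[0,0,1],0],[0.1,[0,0,0],0]]}}

```text
clock: 17.8
eef_pos: [0.4688, 0.1621, 0.0962]
ee_rot: [[0.884, -0.468, -0.0], [-0.468, -0.884, -0.0], [-0.0, 0.0, -1.0]]
force: [-0.5, -0.5, 4.1]
finger_gap: 0.0165
```

Run:
```python
from col import *
st()
p,d=arm.read_camera("side");crop(p,285,310,50,7,"pics/s9c.png")
```

```text
t 17.8 pos [468.8 162.1  96.2] F [-0.5 -0.5  4.1] T [0.01 0.15 0.03] gap 16.5
[[0.884, -0.468, -0.0], [-0.468, -0.884, -0.0], [-0.0, 0.0, -1.0]] [  9.1  11.5 106.3  -0.   62.2 127. ]
```

View pics/s9c.png

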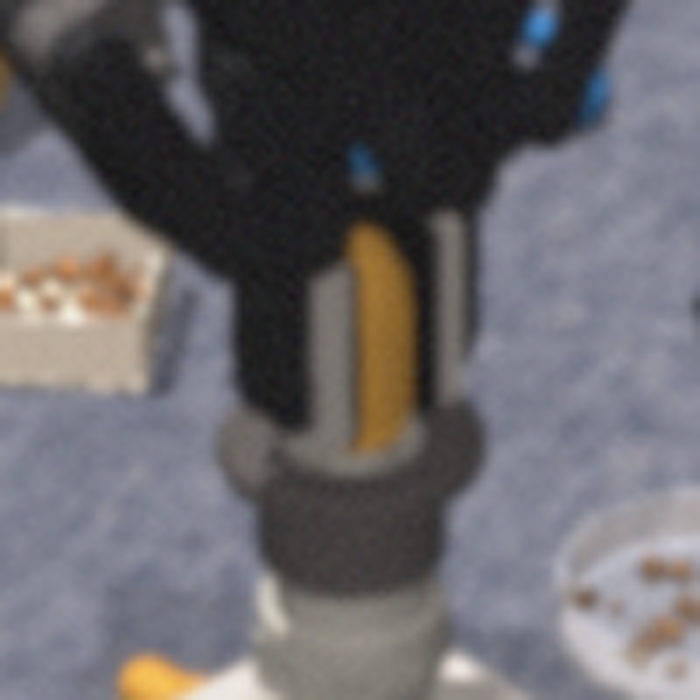

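Request:
{"name": "move_arm", "arguments": {"steps": [[0.1,[0,0,1],0],[0.1,[0,0,0],0]]}}

```text
clock: 18.05
eef_pos: [0.4691, 0.1622, 0.096]
ee_rot: [[0.884, -0.468, 0.0], [-0.468, -0.884, -0.0], [0.0, 0.0, -1.0]]
force: [-1.8, 0.1, 8.0]
finger_gap: 0.0161
```

Request:
{"name": "move_arm", "arguments": {"steps": [[0.1,[0,0,1],0],[0.1,[0,0,0],0]]}}

```text
clock: 18.25
eef_pos: [0.4695, 0.1622, 0.0958]
ee_rot: [[0.884, -0.468, 0.001], [-0.468, -0.884, -0.0], [0.001, -0.0, -1.0]]
force: [-2.2, -1.2, 13.3]
finger_gap: 0.016
```

Request:
{"name": "move_arm", "arguments": {"steps": [[0.1,[0,0,0.6],0],[0.1,[0,0,0],0]]}}

```text
clock: 18.45
eef_pos: [0.4698, 0.1622, 0.0958]
ee_rot: [[0.884, -0.468, 0.002], [-0.468, -0.884, -0.0], [0.002, -0.001, -1.0]]
force: [-3.0, -0.4, 14.8]
finger_gap: 0.0167
```

Request:
{"name": "move_arm", "arguments": {"steps": [[0.1,[0,0,0],0],[0.1,[0,0,0],0]]}}

```text
clock: 18.65
eef_pos: [0.4698, 0.1623, 0.0957]
ee_rot: [[0.884, -0.468, 0.002], [-0.468, -0.884, -0.0], [0.002, -0.001, -1.0]]
force: [-3.3, -1.7, 15.1]
finger_gap: 0.016
```

Request:
{"name": "move_arm", "arguments": {"steps": [[0.1,[0,0,-1],0],[0.1,[0,0,-1],0],[0.1,[0,0,-1],0],[0.1,[0,0,0],0]]}}

```text
clock: 19.05
eef_pos: [0.4692, 0.1623, 0.097]
ee_rot: [[0.884, -0.468, 0.001], [-0.468, -0.884, 0.0], [0.001, -0.0, -1.0]]
force: [-0.6, 0.1, 4.8]
finger_gap: 0.0163
```

Request:
{"name": "move_arm", "arguments": {"steps": [[0.1,[0,0,-1],0],[0.1,[0,0,0],0]]}}

```text
clock: 19.25
eef_pos: [0.469, 0.1622, 0.0977]
ee_rot: [[0.884, -0.468, 0.0], [-0.468, -0.884, 0.0], [0.0, -0.0, -1.0]]
force: [0.8, 0.6, 3.7]
finger_gap: 0.0159
```

Request:
{"name": "move_arm", "arguments": {"steps": [[0.1,[0,0,-1],0],[0.1,[0,0,0],0]]}}

```text
clock: 19.45
eef_pos: [0.4686, 0.1622, 0.098]
ee_rot: [[0.884, -0.468, -0.001], [-0.468, -0.884, 0.0], [-0.0, 0.0, -1.0]]
force: [1.3, 0.7, -0.8]
finger_gap: 0.0164
```

Request:
{"name": "move_arm", "arguments": {"steps": [[0.1,[0,0,-1],0],[0.1,[0,0,0],0],[0.1,[0,0,0],0]]}}

```text
clock: 19.75
eef_pos: [0.468, 0.1621, 0.0983]
ee_rot: [[0.884, -0.468, -0.002], [-0.468, -0.884, -0.0], [-0.002, 0.001, -1.0]]
force: [3.6, 1.9, -10.9]
finger_gap: 0.0161
```

Request:
{"name": "move_arm", "arguments": {"steps": [[0.1,[0,0,1],0],[0.1,[0,0,0.7],0],[0.1,[0,0,0],0]]}}

```text
clock: 20.05
eef_pos: [0.4685, 0.1621, 0.0981]
ee_rot: [[0.884, -0.468, -0.001], [-0.468, -0.884, -0.0], [-0.001, 0.001, -1.0]]
force: [1.7, 0.1, -4.2]
finger_gap: 0.0157
```

Request:
{"name": "move_arm", "arguments": {"steps": [[0.5,[0,0,0],0],[0.5,[0,0,0],0],[0.5,[0,0,0],0],[0.5,[0,0,0],0],[0.5,[0,0,0],0]]}}

```text
clock: 20.55
eef_pos: [0.4689, 0.1622, 0.0982]
ee_rot: [[0.884, -0.468, 0.0], [-0.468, -0.884, 0.0], [0.0, -0.0, -1.0]]
force: [0.2, 0.1, 0.0]
finger_gap: 0.0427
```

Run:
```python
from col import *
st()
p,d=arm.read_camera("wrist");cv2.imwrite("pics/w10.png",p)
```

```text
t 20.55 pos [468.9 162.2  98.2] F [0.2 0.1 0. ] T [-0.01 -0.05 -0.04] gap 42.7
[[0.884, -0.468, 0.0], [-0.468, -0.884, 0.0], [0.0, -0.0, -1.0]] [  9.1  11.3 106.3  -0.   62.4 127. ]
```

View pics/w10.png

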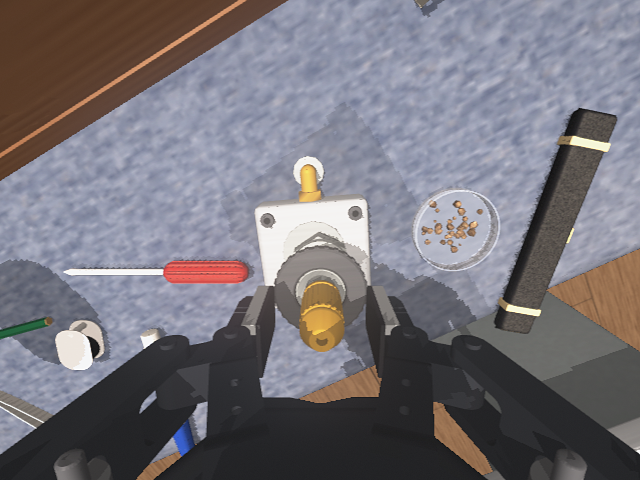

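Jet stays down, with the barrel close to the collar at (320,310). Retreating upward.

Request:
{"name": "move_arm", "arguments": {"steps": [[0.5,[0,0,-5],0],[0.5,[0,0,-15],0],[0.5,[0,0,-20],0],[0.5,[0,0,-20],0],[0.5,[0,0,-20],0],[0.5,[0,0,-20],0],[0.5,[0,0,-10],0],[0.5,[-20,0,-5],0],[0.5,[-20,20,0],0],[0.5,[0,20,0],0],[0.5,[0,0,0],0],[0.5,[0,0,0],0]]}}

```text
clock: 21.8
eef_pos: [0.4149, 0.1457, 0.213]
ee_rot: [[0.883, -0.469, 0.001], [-0.469, -0.883, 0.0], [0.0, -0.001, -1.0]]
force: [0.5, 0.6, 0.1]
finger_gap: 0.0425
```

Run:
```python
from col import *
import json
st()
i=arm.camera_info("wrist");p,d=arm.read_camera("wrist");cv2.imwrite("pics/w11.png",p)
json.dump({k:np.array(v).tolist() for k,v in i.items()},open("pics/w11.json","w"))
p,d=arm.read_camera("side");cv2.imwrite("pics/s11.png",p)
p,d=arm.read_camera("top");cv2.imwrite("pics/t11.png",p)
```

```text
t 21.8 pos [414.9 145.7 213. ] F [0.5 0.6 0.1] T [ 0.02 -0.01 -0.02] gap 42.5
[[0.883, -0.469, 0.001], [-0.469, -0.883, 0.0], [0.0, -0.001, -1.0]] [  8.   -4.2 107.6   0.   76.5 126. ]
```

View pics/w11.png

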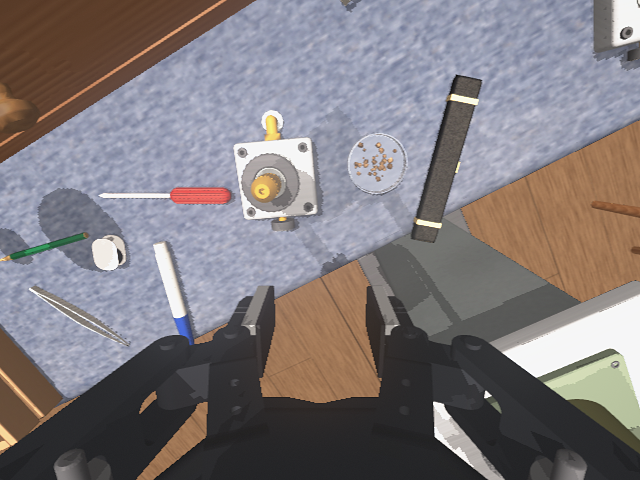

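View pics/s11.png

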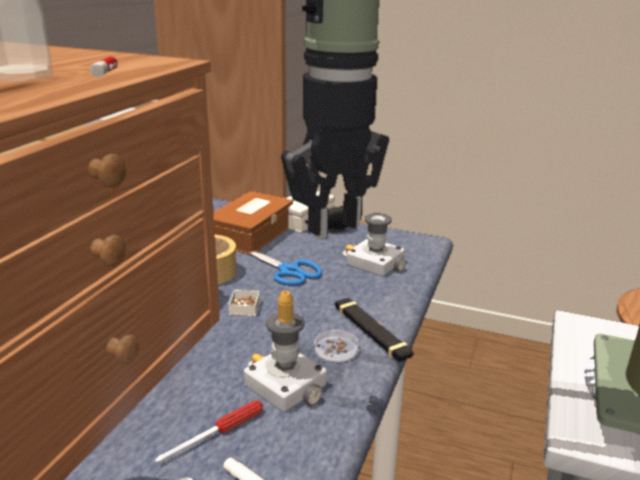

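Run:
```python
from h import *
import json
w=json.load(open("pics/w11.json"));s=arm.camera_info("side")
print(tri((w,264.5,189),(s,286,293.5)),"dish",plane(w,377.5,164,.006),plane(s,336,347,.006))
```

```text
(array([0.46934593, 0.15884523, 0.13065337]), [0.4774683295733622, 0.47746832957331015]) dish [0.43123851 0.06887723 0.006     ] [0.43338336 0.07165712 0.006     ]
```

```bash
python3 -c "
from station import arm
print(arm.close_job())"
```

```text
the job is handed in; nothing more can be done
None
```

The jet is moved: it stands locked and upright in the free coupler beside the dish of crystals, and I handed the job in at about 22 s of the 72 s allowed.

- **Release:** I pressed point_a's collar down about 7.5 mm with the straddling fingertips, at about 5 N. The jet lifted free, and I gripped it and drew it straight up.
- **Insertion:** The camera views put point_b's true mouth about 6 mm off its nominal centre and about 4 mm high. I fed the jet in with 1 mm steps, giving way to side force, and held it on the rigid bottom at about 15 N.
- **Lock check:** The jet sprang back about 2 mm. A tug then moved it only 0.3 mm. That tug read 10.9 N, more than the 4 to 8 N suggested but well under the 25 N limit.
- **After letting go:** The jet's tip stood 131 mm above the worktop, about 40 mm above the collar, as it should when locked. The sideways position agreed with the coupler's axis to about 2 to 3 mm, which is the camera error.
- **Dish:** It measured in the same place as before, to within 1 mm in the wrist view. The robot was clear of everything when I handed in.

One reading disagreed: the fingers showed about 16 mm on the 18 mm barrel, but the grip held steady without slipping.

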